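# Snap the print box lid shut

## Robot

A 6-joint arm with a two-finger parallel gripper is mounted at the origin on the work surface; the furniture and walls round the work are solid. World frame = base frame: x ahead of the robot, y to its left, z up, the work surface at z = 0. Lengths are in m, angles in rad, forces in N, time in s.
With the tool pointing down it reaches from about 0.35 to 1 m from the base axis. Payload 7.1 kg.
Tool frame: the origin (TCP) lies midway between the tips of the shut fingers; the grasp point (between the pads) lies arm.grasp_offset behind it (arm.grasp_offset is the distance from the TCP to the grasp point, in m); z points along the fingers, x is the direction in which the jaws open and shut, and the axes are right-handed (so a half turn about z gives the same grasp; the last joint's range is limited). The gripper opens to 85 mm and grips with 20 to 120 N. Pads are 22 mm wide; open, the fingers measure 114 mm over their backs; the gripper's body (76 mm by 85 mm) begins 54 mm behind the grasp point. The pads swing forward as they close: fully open they stand 13 mm farther back than shut.
Start: joints at [-1.244, 0.423, 1.63, -0, 1.089, -0.019], TCP at [0.212, -0.588, 0.231] pointing down, gripper open.
Joint ranges: [-3, 3], [-0.9, 2.11], [0.09, 2.58], [-1.31, 4.45], [0.11, 2.69], [-2.54, 2.54]. Speed limits (rad/s): [2.39, 2.39, 3.01, 3.14, 3.14, 3.14].

## Interface

Orientations are given as [roll, pitch, yaw] about the fixed x, y, z axes, in that order (R = Rz(yaw) Ry(pitch) Rx(roll)).
In Python, from workcell import arm gives the robot as it stands. The module is installed in compiled form; this text tells all that it offers.
- The arm moves only by the tool send_rows, never from a script. Its argument "targets" is a list of rows, each a list of 5 numbers: the finger opening in mm, from 0 to 85.4, then the shift along the tool's x, y, z in mm, then the turn about the tool's z in degrees. A call has 1 to 10 rows; each row is the pose to reach, as a shift and turn from the pose commanded when the call began, along the tool's axes at that moment; what a row does not reach only later rows make up. A row lasts 1/8 s, in which the tool goes at most 62.5 mm and 10.7 degrees, less where a joint would pass 70% of its speed; a pose out of reach is approached as far as the arm can. A call with a gripper value outside its range is refused whole. The fingers move at their own pace and stop on an object; "grip_force" is the grip in N (left out, the last holds). Time passes only in rows, so rows that repeat a pose let the fingers close. It gives the time, the measured TCP pose, the force and the opening at its end, in the units of the state.
- arm.sense(): the state, without advancing time (a new reading comes with each control period).
- arm.read_camera(name): name is "side" or "top"; returns (picture, depth): 400x640x3 uint8, blue, green, red; 400x640 float32, m along the optical axis (not along the pixel's ray), 0 where there is no reading.
- arm.camera_params(name): a dict with "intrinsics" (3x3 intrinsics, pixels), "rvec" (rotation vector, rad) and "tvec" (3), from world to camera coordinates, as OpenCV has them. Camera axes: x right, y down, z forward; pixel columns grow to the right and rows downward; lengths in m; the calibration is good to about 2 mm. A picture is of the moment at which its call begins. camera_params takes no time and is no camera call.
- arm.close_job(): hands the job in, once; it reports no verdict.
The state is a dict: "clock": time; "joint_positions": joint angles; "qd": joint speeds; "tau": joint torques, N m; "tcp_pos": TCP position; "orientation": TCP orientation; "contact_force": force on the tool from outside, world axes, zero at the start; "moment": the same for the moment, N m; "grip_width": finger opening in m.
Only numpy, scipy, OpenCV 4.12 (cv2) and the standard library are available. Lean on these libraries where they do the work, as an engineer would, in place of code of your own. Each camera call takes 0.05 s, during which the arm holds its last target.

## Task

Snap the lid of the print box shut: press down each of its four raised blue rim sections with the fingertips until every one clicks home and lies flush. Only press: do not lift, tip or shove the box, which stays where it stands, and leave the weight, the jar and the loupe alone.

Things in the scene. Friction and masses are not known exactly. Their poses are not given: they have to be found in the camera images.
- print_box: loose print box, 1 kg, 210 x 160 mm over the lid (its x, y), clear base, white lid; origin centre of underside, z up. Rigid: white lid corners 35 x 35 mm, tops 64 mm up; sunken white middle panel, top 57 mm. Between the corners, one blue rim section per side, 34 mm wide, 4 mm thick, hinged at its inner edge (62 mm up; 71 mm from the centre in x, 46 mm in y), outer edge raised 8 to 12 mm at the start
- rim_front (a joint): lift angle of the blue rim section on the -x short side (nearest the robot when the box is unturned), rad: 0 = shut, flush with the lid corners; 0.25 to 0.36 at the start. Turns easily to 0.2, then resists up to about 7 N at its ribs, snaps shut below 0.12 and stays; let go sooner it springs back to about 0.22
- rim_back (a joint): lift angle of the blue rim section on the +x short side (farthest from the robot when unturned), rad: 0 = shut, flush with the lid corners; 0.25 to 0.36 at the start. Turns easily to 0.2, then resists up to about 7 N at its ribs, snaps shut below 0.12 and stays; let go sooner it springs back to about 0.22
- rim_left (a joint): lift angle of the blue rim section on the +y long side, rad: 0 = shut, flush with the lid corners; 0.25 to 0.36 at the start. Turns easily to 0.2, then resists up to about 7 N at its ribs, snaps shut below 0.12 and stays; let go sooner it springs back to about 0.22
- rim_right (a joint): lift angle of the blue rim section on the -y long side, rad: 0 = shut, flush with the lid corners; 0.25 to 0.36 at the start. Turns easily to 0.2, then resists up to about 7 N at its ribs, snaps shut below 0.12 and stays; let go sooner it springs back to about 0.22
- rim_front_press (a point): middle of the three thumb ribs on top of the blue rim section on the -x short side (nearest the robot when the box is unturned) (86 mm long); 22 mm out from its hinge, 12 mm in from its outer edge; moves with it, 64 mm above the table when shut; z is normal to its top face, x points outward from the box
- rim_back_press (a point): middle of the three thumb ribs on top of the blue rim section on the +x short side (farthest from the robot when unturned) (86 mm long); 22 mm out from its hinge, 12 mm in from its outer edge; moves with it, 64 mm above the table when shut; z is normal to its top face, x points outward from the box
- rim_left_press (a point): middle of the three thumb ribs on top of the blue rim section on the +y long side (136 mm long); 22 mm out from its hinge, 12 mm in from its outer edge; moves with it, 64 mm above the table when shut; z is normal to its top face, x points outward from the box
- rim_right_press (a point): middle of the three thumb ribs on top of the blue rim section on the -y long side (136 mm long); 22 mm out from its hinge, 12 mm in from its outer edge; moves with it, 64 mm above the table when shut; z is normal to its top face, x points outward from the box
- weight: grey cloth-covered weight, 100 x 46 x 27 mm, lying on the table near the box; origin at the centre of its underside; leave alone
- jar: white jar with a red lid, diameter 55 mm, 80 mm high, standing near the box; origin at the centre of its underside; leave alone
- loupe: black stand loupe, diameter 43 mm, 38 mm high, standing near the box; origin at the centre of its underside; leave alone

How it is judged:
At the end, for the whole second after the job is handed in: All four blue rim sections are shut (lift angle under 0.06 rad); the box stands flat on the table, at rest, within 40 mm of where it stood; weight, jar and loupe are within 30 mm of where they stood (value of joint each of rim_front, rim_back, rim_left, rim_right below 0.06 rad and height (world z) of print_box below 0.008 m and angle between print_box's own z axis and vertical below 0.05 rad and distance of print_box from where it was at the start of the episode below 0.04 m and linear speed of print_box below 0.02 m/s and distance of each of weight, jar, loupe from where it was at the start of the episode below 0.03 m); the robot touches nothing.
It fails at once if the arm or the body of the gripper, not the fingers, presses on the box (contact force between the arm and print_box above 3 N).
It fails at once if the box is lifted or tipped (height (world z) of print_box above 0.015 m or angle between print_box's own z axis and vertical above 0.12 rad).
It fails at once if the box is shoved more than 40 mm from its place (distance of print_box from where it was at the start of the episode above 0.04 m).
It fails at once if the weight, jar or loupe is moved more than 30 mm (distance of any of weight, jar, loupe from where it was at the start of the episode above 0.03 m).
It also fails if it takes over 45 s, if anything falls off the work surface, if the arm or the gripper's body presses on something with over 40 N, if the wrist force passes 120 N, or if a joint passes its speed limit or range.

## Working session

There is one attempt and no reset: what is moved stays moved. The work goes in short steps, Python scripts to look and compute and a tool call to move; the robot and the scene stay as the last step left them, time stands still between calls to the robot, and variables do not carry over. Pictures are saved under pics/ and viewed, and the job is handed in when it is done.

Besides the shell and the picture viewer there is one more tool, called after "Emit:" by a JSON object that holds its "api" and its "payload", one argument or row to a line. send_rows: Moves the arm, as the interface text tells. Its arguments: {"type":"object","properties":{"targets":{"type":"array"},"grip_force":{"type":"number"}},"required":["targets"]}

```bash
mkdir -p pics; python3 - <<'E'
from workcell import arm
import cv2,numpy as np
s=arm.sense(); print({k:np.round(v,3) for k,v in s.items()}, arm.grasp_offset)
for n in("top","side"):
    p,d=arm.read_camera(n); cv2.imwrite(f"pics/{n}0.png",p); np.save(f"{n}0.npy",d); print(n,arm.camera_params(n))
E
```

```text
{'clock': np.float64(0.0), 'joint_positions': array([-1.244,  0.424,  1.631,  0.   ,  1.089, -0.019]), 'qd': array([-0.001, -0.   , -0.001,  0.001, -0.   , -0.001]), 'tau': array([ 1.0000e-03, -5.5738e+01, -2.8174e+01, -0.0000e+00,  7.0000e-03,
        0.0000e+00]), 'tcp_pos': array([ 0.212, -0.587,  0.231]), 'orientation': array([-3.142e+00,  2.000e-03, -1.225e+00]), 'contact_force': array([0.641, 0.138, 0.013]), 'moment': array([ 0.063,  0.03 , -0.044]), 'grip_width': np.float64(0.085)} 0.0187
top {'intrinsics': array([[446.80257108,   0.        , 315.21409728],
       [  0.        , 446.80257108, 204.88035727],
       [  0.        ,   0.        ,   1.        ]]), 'rvec': array([ 2.18026712, -2.15250145,  0.1770436 ]), 'tvec': array([-0.03080417,  0.59213549,  0.98157332])}
side {'intrinsics': array([[443.23572977,   0.        , 319.94642291],
       [  0.        , 443.23572977, 205.2293478 ],
       [  0.        ,   0.        ,   1.        ]]), 'rvec': array([ 0.07451032, -2.64870746,  1.64217194]), 'tvec': array([0.59564993, 0.08277292, 1.25382818])}
```

View pics/top0.png

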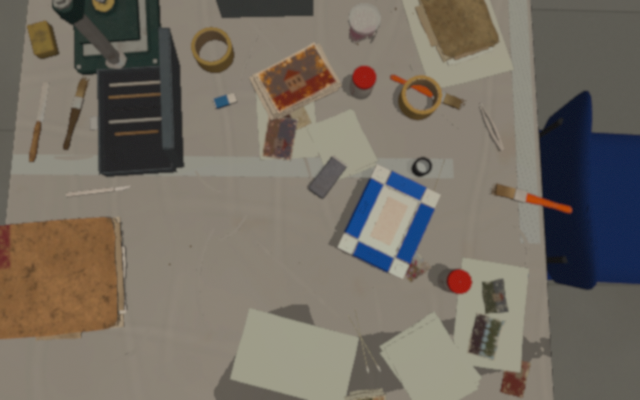

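View pics/side0.png

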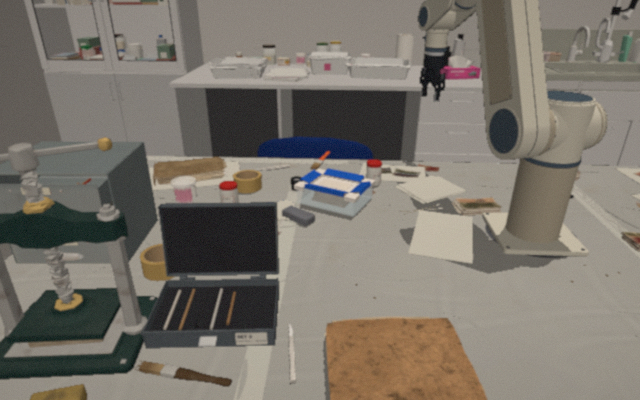

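The top view shows the box centred near (390,220), turned about 28°. The weight is at (327,177), the loupe at (422,166) and the jar at (458,281). Next I measure the pose.

```bash
cat > h.py <<'E'
import numpy as np,cv2
from workcell import arm
def cam(n):
    c=arm.camera_params(n);R=cv2.Rodrigues(c["rvec"])[0];return c["intrinsics"],R,np.array(c["tvec"]).ravel()
def plane(n,uv,z):
    K,R,t=cam(n);uv=np.atleast_2d(np.float64(uv));r=(np.linalg.inv(K)@np.c_[uv,np.ones(len(uv))].T).T@R
    o=-R.T@t;return o+r*((z-o[2])/r[:,2])[:,None]
def pts(n,uv,d):
    K,R,t=cam(n);uv=np.atleast_2d(np.float64(uv));r=(np.linalg.inv(K)@np.c_[uv,np.ones(len(uv))].T).T*np.ravel(d)[:,None]
    return (r-t)@R
def proj(n,P):
    K,R,t=cam(n);return cv2.projectPoints(np.float64(P).reshape(-1,3),cv2.Rodrigues(R)[0],t,K,None)[0].reshape(-1,2)
def bluemask(p):
    h=cv2.cvtColor(p,cv2.COLOR_BGR2HSV);return cv2.inRange(h,(100,140,60),(130,255,255))
E
python3 - <<'E'
from h import *
p=cv2.imread("pics/top0.png");d=np.load("top0.npy")
m=bluemask(p);m[:,520:]=0;m[:140]=0
n,l,st,ce=cv2.connectedComponentsWithStats(m)
for i in range(1,n):
    if st[i,4]<80: continue
    v,u=np.nonzero(l==i); P=pts("top",np.c_[u,v],d[v,u]); 
    A=plane("top",np.c_[u,v],.068)
    print(st[i],ce[i].round(1),"depthmed",np.median(P,0).round(4),"plane",A.mean(0).round(4),"zrange",np.percentile(P[:,2],[5,25,50,75,95]).round(3))
    r=cv2.minAreaRect(np.float32(A[:,:2]*1000)); print(r)
# whole lid: blue+white hull 
cv2.imwrite("pics/crop.png",cv2.resize(p[120:320,290:490],(600,600),interpolation=cv2.INTER_CUBIC))
ps=cv2.imread("pics/side0.png");cv2.imwrite("pics/crops.png",cv2.resize(ps[140:240,270:400],(780,600),interpolation=cv2.INTER_CUBIC))
E
```

```text
[387 173  38  26 483] [405.7 185.2] depthmed [ 0.6362 -0.2249  0.0697] plane [ 0.6364 -0.2254  0.068 ] zrange [0.065 0.067 0.07  0.072 0.075]
((636.4034423828125, -225.42877197265625), (82.13363647460938, 30.65013885498047), 65.62560272216797)
[345 180  37  57 809] [363.2 207.8] depthmed [ 0.583  -0.1288  0.0714] plane [ 0.584  -0.1295  0.068 ] zrange [0.066 0.069 0.071 0.074 0.076]
((584.646728515625, -129.77102661132812), (30.90799331665039, 131.68878173828125), 64.76441955566406)
[398 205  35  58 808] [414.9 232.9] depthmed [ 0.529  -0.2437  0.0701] plane [ 0.5294 -0.2444  0.068 ] zrange [0.065 0.068 0.07  0.072 0.075]
((530.1397705078125, -244.75689697265625), (30.945053100585938, 131.70932006835938), 64.8690185546875)
[354 243  38  28 524] [372.7 256.7] depthmed [ 0.4753 -0.1495  0.0708] plane [ 0.4758 -0.1499  0.068 ] zrange [0.066 0.068 0.071 0.073 0.075]
((476.0216064453125, -149.9002227783203), (81.89097595214844, 30.55758285522461), 64.16036987304688)
```

View pics/crop.png

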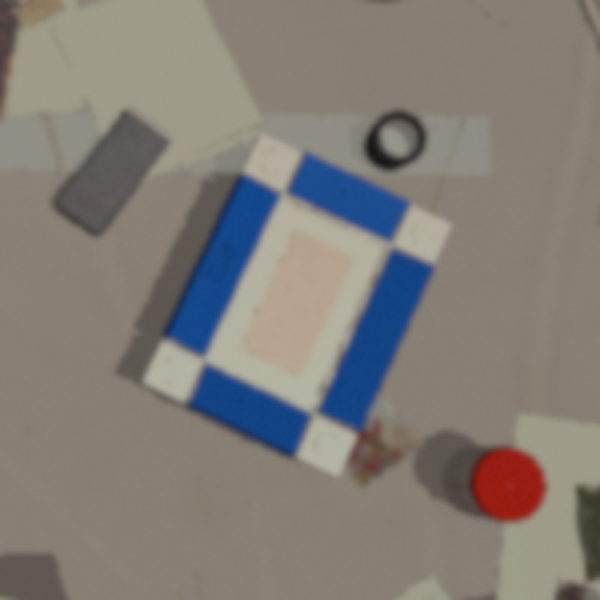

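View pics/crops.png

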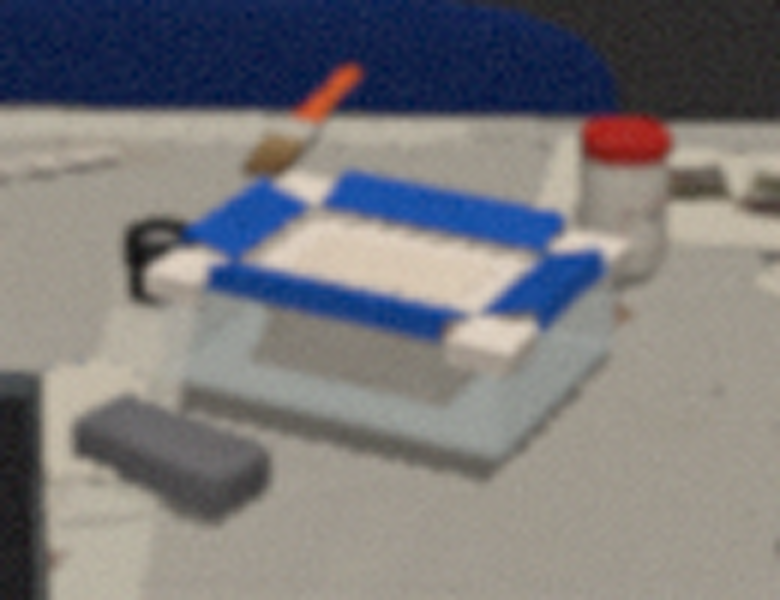

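```bash
cat >> h.py <<'E'
from scipy.spatial.transform import Rotation as Ro
F=np.array([.4755,-.1497]);B=np.array([.6363,-.2252]);L=np.array([.5838,-.1293]);Rr=np.array([.5292,-.2441])
C=(F+B+L+Rr)/4
ux=(B-F)+0; a1=np.arctan2(*ux[::-1]); uy=L-Rr; a2=np.arctan2(uy[1],uy[0])-np.pi/2
YAW=(a1*161*1+a2*126)/(287)
X=np.array([np.cos(YAW),np.sin(YAW)]);Y=np.array([-X[1],X[0]])
T=dict(front=C-.093*X,back=C+.093*X,left=C+.068*Y,right=C-.068*Y)
def go(s,xyz):
    R=Ro.from_euler('xyz',s["orientation"]).as_matrix()
    return (R.T@(np.array(xyz)-s["tcp_pos"])*1000).round(1)
E
python3 - <<'E'
from h import *
print(C,np.degrees([a1,a2,YAW]),T)
s=arm.sense()
for k in T: print(k,go(s,[*T[k],.12]))
E
```

```text
[ 0.5562   -0.187075] [-25.15134005 -25.43621638 -25.27640771] {'front': array([ 0.47210396, -0.14736534]), 'back': array([ 0.64029604, -0.22678466]), 'left': array([ 0.58523502, -0.12558543]), 'right': array([ 0.52716498, -0.24856457])}
front [-325.7 -394.2  111.1]
back [-194.  -525.5  110.9]
left [-307.8 -508.   111.1]
right [-211.8 -411.7  110.9]
```

Emit:
{"api": "send_rows", "payload": {
  "targets": [
    [0, -21, -41, 0, -5],
    [0, -42, -82, 0, -9],
    [0, -64, -124, 0, -14],
    [0, -85, -165, 0, -18],
    [0, -106, -206, 0, -23],
    [0, -127, -247, 10, -27],
    [0, -148, -288, 20, -32],
    [0, -170, -330, 40, -36],
    [0, -191, -371, 60, -41],
    [0, -212, -412, 80, -45]
  ],
  "grip_force": 60
}}

```text
clock: 1.35
tcp_pos: [0.5284, -0.2476, 0.1505]
orientation: [3.142, 0.0, -0.437]
contact_force: [0.7, -0.6, -1.2]
grip_width: -0.0
```

```bash
python3 - <<'E'
from h import *
s=arm.sense(); print({k:np.round(v,3) for k,v in s.items()})
for k in T: print(k,go(s,[*T[k],.09]))
for n in("top","side"):
    p,d=arm.read_camera(n); cv2.imwrite(f"pics/{n}1.png",p)
    c=p[120:320,290:490] if n=="top" else p[60:240,270:470]
    cv2.imwrite(f"pics/{n}1c.png",cv2.resize(c,(600,600)))
E
```

```text
{'clock': np.float64(1.35), 'joint_positions': array([-0.459,  0.467,  1.779, -0.   ,  0.896, -0.021]), 'qd': array([ 0.619,  0.358, -0.14 , -0.001, -0.224,  0.063]), 'tau': array([-3.0340e+00, -5.6432e+01, -2.1988e+01,  5.2000e-02,  4.3500e-01,
       -1.4000e-01]), 'tcp_pos': array([ 0.528, -0.248,  0.15 ]), 'orientation': array([ 3.142,  0.   , -0.437]), 'contact_force': array([ 0.66 , -0.633, -1.211]), 'moment': array([ 0.002, -0.041, -0.003]), 'grip_width': np.float64(-0.0)}
front [-93.4 -67.   60.5]
back [ 92.6 -66.2  60.5]
left [-1.000e-01 -1.346e+02  6.050e+01]
right [-0.7  1.4 60.5]
```

View pics/side1c.png

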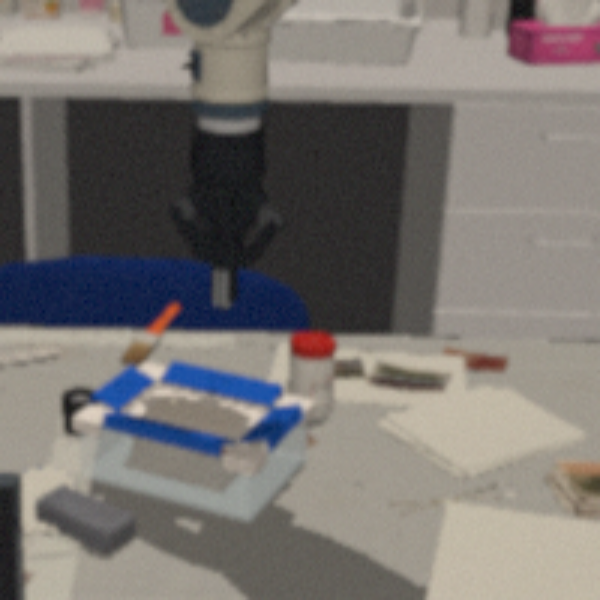

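Emit:
{"api": "send_rows", "payload": {
  "targets": [
    [0, 0, 0, 30, 0],
    [0, 0, 0, 60, 0],
    [0, 0, 0, 68, 0],
    [0, 0, 0, 73, 0],
    [0, 0, 0, 73, 0]
  ]
}}

```text
clock: 2.08
tcp_pos: [0.5279, -0.2493, 0.0789]
orientation: [3.142, -0.001, -0.44]
contact_force: [-0.8, 0.0, 0.5]
grip_width: 0.0001
```

```bash
python3 - <<'E'
from h import *
s=arm.sense(); print(s["tcp_pos"],s["contact_force"],s["orientation"])
for k in T: print(k,go(s,[*T[k],.064]))
E
```

```text
[ 0.52787744 -0.24928537  0.07891126] [-0.81950084  0.0335726   0.45008664] [ 3.14156879e+00 -8.16228155e-04 -4.39957304e-01]
front [-93.9 -68.5  14.8]
back [ 92.1 -68.2  15. ]
left [  -0.8 -136.3   14.9]
right [-1.  -0.3 14.9]
```

Now the slow press down on the right section.

Emit:
{"api": "send_rows", "payload": {
  "targets": [
    [0, 0, 0, 3, 0],
    [0, 0, 0, 6, 0],
    [0, 0, 0, 8, 0],
    [0, 0, 0, 9, 0],
    [0, 0, 0, 10, 0],
    [0, 0, 0, 11, 0],
    [0, 0, 0, 12, 0],
    [0, 0, 0, 12, 0]
  ]
}}

```text
clock: 3.08
tcp_pos: [0.5277, -0.2489, 0.0663]
orientation: [-3.141, -0.0, -0.44]
contact_force: [-1.2, -1.2, 1.1]
grip_width: -0.0001
```

Emit:
{"api": "send_rows", "payload": {
  "targets": [
    [0, 0, 0, 1, 0],
    [0, 0, 0, 2, 0],
    [0, 0, 0, 2.5, 0],
    [0, 0, 0, 2.5, 0]
  ]
}}

```text
clock: 3.58
tcp_pos: [0.5276, -0.2487, 0.064]
orientation: [-3.141, 0.0, -0.44]
contact_force: [-1.3, 0.1, 5.3]
grip_width: 0.0
```

```bash
python3 - <<'E'
from h import *
for n in("top","side"):
    p,d=arm.read_camera(n); cv2.imwrite(f"pics/{n}2.png",p)
    c=p[120:320,290:490] if n=="top" else p[130:240,280:390]
    cv2.imwrite(f"pics/{n}2c.png",cv2.resize(c,(600,600),interpolation=cv2.INTER_CUBIC))
E
```

```text
(no output)
```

View pics/side2c.png

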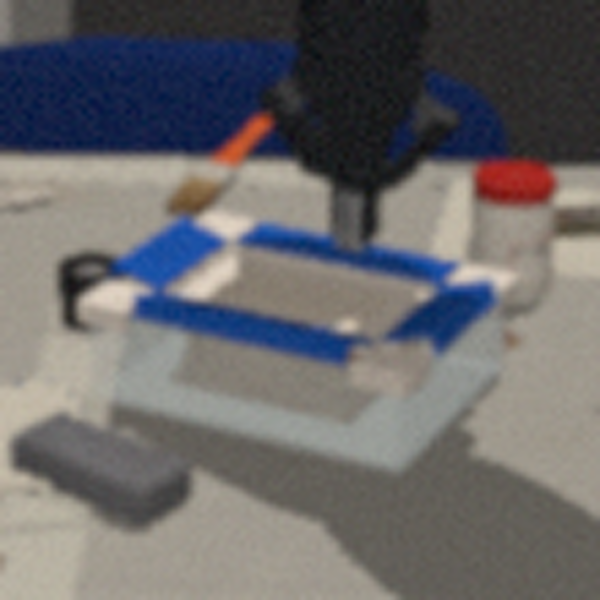

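Emit:
{"api": "send_rows", "payload": {
  "targets": [
    [0, 0, 0, 0.7, 0],
    [0, 0, 0, 1.2, 0],
    [0, 0, 0, 1.2, 0]
  ]
}}

```text
clock: 4.05
tcp_pos: [0.5277, -0.2487, 0.0638]
orientation: [-3.141, -0.0, -0.44]
contact_force: [-4.1, 1.7, 15.4]
grip_width: 0.0002
```

Emit:
{"api": "send_rows", "payload": {
  "targets": [
    [0, 0, 0, -15, 0],
    [0, 0, 0, -30, 0],
    [0, 0, -45, -30, 0],
    [0, 0, -90, -30, 0],
    [0, 0, -120, -30, 0],
    [0, 0, -136, -28, 0],
    [0, 0, -136, -20, 0],
    [0, 0, -136, -15, 0],
    [0, 0, -136, -15, 0]
  ]
}}

```text
clock: 5.18
tcp_pos: [0.5845, -0.1267, 0.0768]
orientation: [3.141, 0.002, -0.441]
contact_force: [0.0, 0.0, -0.5]
grip_width: 0.0
```

```bash
python3 - <<'E'
from h import *
s=arm.sense(); print(s["tcp_pos"],s["contact_force"],s["orientation"])
for k in T: print(k,go(s,[*T[k],.064]))
p,d=arm.read_camera("top");cv2.imwrite("pics/top3.png",p);cv2.imwrite("pics/top3c.png",cv2.resize(p[120:320,290:490],(600,600),interpolation=cv2.INTER_CUBIC))
m=bluemask(p);m[:,520:]=0;m[:140]=0
n,l,st,ce=cv2.connectedComponentsWithStats(m)
for i in range(1,n):
    if st[i,4]<80: continue
    v,u=np.nonzero(l==i); P=pts("top",np.c_[u,v],d[v,u]); q=np.c_[P[:,:2]-C]@np.c_[X,Y]
    print(ce[i].round(1),np.median(P,0).round(4),"local",np.median(q,0).round(3),np.percentile(P[:,2],[5,25,50,75,95]).round(3))
E
```

```text
[ 0.58453719 -0.12671788  0.07681718] [ 0.03400761  0.03787817 -0.53847219] [ 3.14117001e+00  1.60339172e-03 -4.40976385e-01]
front [-92.8  66.7  13. ]
back [93.2 66.7 12.7]
left [ 0.2 -1.3 12.8]
right [1.000e-01 1.347e+02 1.290e+01]
```

View pics/top3c.png

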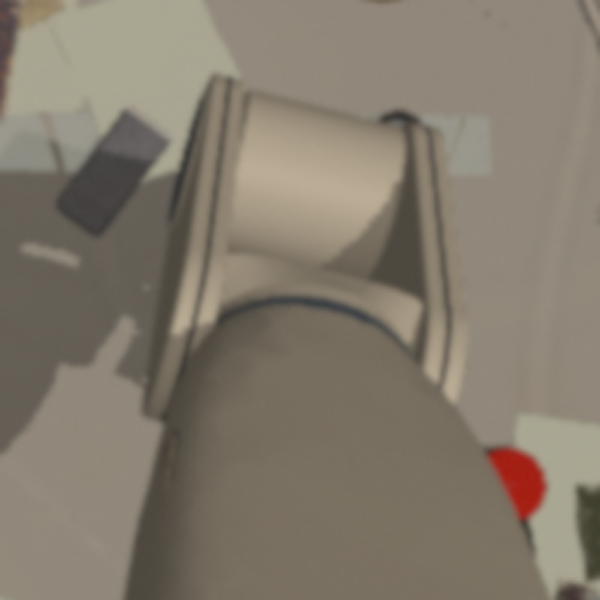

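The arm hides the box from above here, but weight and jar have not moved. Pressing left.

Emit:
{"api": "send_rows", "payload": {
  "targets": [
    [0, 0, -1, 3, 0],
    [0, 0, -1, 6, 0],
    [0, 0, -1, 8, 0],
    [0, 0, -1, 9, 0],
    [0, 0, -1, 10, 0],
    [0, 0, -1, 11, 0],
    [0, 0, -1, 12, 0],
    [0, 0, -1, 13, 0],
    [0, 0, -1, 13.8, 0],
    [0, 0, -1, 13.8, 0]
  ]
}}

```text
clock: 6.48
tcp_pos: [0.5859, -0.125, 0.064]
orientation: [3.141, 0.0, -0.44]
contact_force: [-0.1, 1.3, 6.1]
grip_width: -0.0001
```

Emit:
{"api": "send_rows", "payload": {
  "targets": [
    [0, 0, 0, 0.7, 0],
    [0, 0, 0, 1.2, 0],
    [0, 0, 0, 1.2, 0]
  ]
}}

```text
clock: 6.85
tcp_pos: [0.5859, -0.125, 0.0638]
orientation: [3.142, -0.0, -0.44]
contact_force: [-3.8, 2.4, 14.1]
grip_width: 0.0001
```

Emit:
{"api": "send_rows", "payload": {
  "targets": [
    [0, 0, 0, -15, 0],
    [0, 0, 0, -30, 0],
    [0, 30, 22, -30, 0],
    [0, 60, 44, -30, 0],
    [0, 85, 62, -30, 0],
    [0, 93, 68, -28, 0],
    [0, 93, 68, -20, 0],
    [0, 93, 68, -15, 0],
    [0, 93, 68, -15, 0]
  ]
}}

```text
clock: 7.98
tcp_pos: [0.6402, -0.2248, 0.0767]
orientation: [3.141, 0.002, -0.439]
contact_force: [0.4, -0.2, -0.5]
grip_width: 0.0001
```

```bash
python3 - <<'E'
from h import *
s=arm.sense(); print(s["tcp_pos"],s["contact_force"],s["orientation"])
for k in T: print(k,go(s,[*T[k],.064]))
E
```

```text
[ 0.64019147 -0.22480396  0.07672416] [ 0.36960697 -0.24430936 -0.53182823] [ 3.14147421e+00  2.14171409e-03 -4.38671960e-01]
front [-185.     1.3   13.1]
back [ 1.   1.7 12.7]
left [-91.9 -66.5  12.9]
right [-92.2  69.5  12.9]
```

Emit:
{"api": "send_rows", "payload": {
  "targets": [
    [0, 0, 0, 3, 0],
    [0, 0, 0, 6, 0],
    [0, 0, 0, 8, 0],
    [0, 0, 0, 9, 0],
    [0, 0, 0, 10, 0],
    [0, 0, 0, 11, 0],
    [0, 0, 0, 12, 0],
    [0, 0, 0, 13, 0],
    [0, 0, 0, 13.8, 0],
    [0, 0, 0, 13.8, 0]
  ]
}}

```text
clock: 9.22
tcp_pos: [0.6412, -0.2261, 0.064]
orientation: [3.142, -0.0, -0.44]
contact_force: [0.3, -0.3, 4.3]
grip_width: -0.0004
```

Emit:
{"api": "send_rows", "payload": {
  "targets": [
    [0, 0, 0, 0.7, 0],
    [0, 0, 0, 1.2, 0],
    [0, 0, 0, 1.2, 0]
  ]
}}

```text
clock: 9.6
tcp_pos: [0.6412, -0.2261, 0.0639]
orientation: [3.142, -0.0, -0.44]
contact_force: [-2.4, 1.4, 12.0]
grip_width: 0.0
```

Next is front, at -186 mm in x.

Emit:
{"api": "send_rows", "payload": {
  "targets": [
    [0, 0, 0, -15, 0],
    [0, 0, 0, -30, 0],
    [0, -45, 0, -30, 0],
    [0, -95, 0, -30, 0],
    [0, -145, 0, -30, 0],
    [0, -175, 0, -30, 0],
    [0, -186, 0, -25, 0],
    [0, -186, 0, -18, 0],
    [0, -186, 0, -15, 0],
    [0, -186, 0, -15, 0]
  ]
}}

```text
clock: 10.85
tcp_pos: [0.4736, -0.1473, 0.0771]
orientation: [3.142, 0.0, -0.44]
contact_force: [0.2, -0.5, -0.0]
grip_width: 0.0001
```

```bash
python3 - <<'E'
from h import *
s=arm.sense(); print(s["tcp_pos"],s["contact_force"],s["orientation"])
for k in T: print(k,go(s,[*T[k],.064]))
E
```

```text
[ 0.4736267  -0.14725325  0.07714629] [ 0.17267471 -0.49534406 -0.0477837 ] [ 3.14157091e+00  4.93199899e-05 -4.39722886e-01]
front [-1.3  0.7 13.1]
back [184.7   1.   13.1]
left [ 91.8 -67.1  13.1]
right [91.6 68.9 13.1]
```

Emit:
{"api": "send_rows", "payload": {
  "targets": [
    [0, -1, 0, 3, 0],
    [0, -1, 0, 6, 0],
    [0, -1, 0, 8, 0],
    [0, -1, 0, 9, 0],
    [0, -1, 0, 10, 0],
    [0, -1, 0, 11, 0],
    [0, -1, 0, 12, 0],
    [0, -1, 0, 13, 0],
    [0, -1, 0, 13.8, 0],
    [0, -1, 0, 13.8, 0]
  ]
}}

```text
clock: 12.1
tcp_pos: [0.4722, -0.1465, 0.064]
orientation: [-3.142, -0.001, -0.44]
contact_force: [-1.1, 0.2, 4.0]
grip_width: -0.0
```

Emit:
{"api": "send_rows", "payload": {
  "targets": [
    [0, 0, 0, 0.7, 0],
    [0, 0, 0, 1.2, 0],
    [0, 0, 0, 1.2, 0]
  ]
}}

```text
clock: 12.48
tcp_pos: [0.4723, -0.1466, 0.0637]
orientation: [-3.142, -0.001, -0.44]
contact_force: [-3.8, 1.0, 17.3]
grip_width: -0.0001
```

Now I retreat up and away towards -y, so both cameras can see the box.

Emit:
{"api": "send_rows", "payload": {
  "targets": [
    [0, 0, 0, -30, 0],
    [0, 0, 0, -80, 0],
    [0, 0, 0, -130, 0],
    [0, -20, 40, -160, 0],
    [0, -50, 90, -170, 0],
    [0, -80, 140, -170, 0],
    [0, -110, 190, -170, 0],
    [0, -140, 240, -170, 0],
    [0, -160, 290, -170, 0],
    [0, -180, 340, -170, 0]
  ]
}}

```text
clock: 13.72
tcp_pos: [0.1628, -0.3787, 0.2328]
orientation: [3.141, -0.001, -0.44]
contact_force: [0.6, -0.6, 0.6]
grip_width: -0.0001
```

Emit:
{"api": "send_rows", "payload": {
  "targets": [
    [0, 0, 0, 0, 0],
    [0, 0, 0, 0, 0],
    [0, 0, 0, 0, 0],
    [0, 0, 0, 0, 0]
  ]
}}

```text
clock: 14.22
tcp_pos: [0.1652, -0.3769, 0.2326]
orientation: [-3.142, -0.0, -0.437]
contact_force: [0.4, 1.1, -0.1]
grip_width: -0.0
```

```bash
python3 - <<'E'
from h import *
for n in("top","side"):
    p,d=arm.read_camera(n); cv2.imwrite(f"pics/{n}4.png",p)
    c=p[120:320,290:490] if n=="top" else p[130:240,280:390]
    cv2.imwrite(f"pics/{n}4c.png",cv2.resize(c,(600,600),interpolation=cv2.INTER_CUBIC))
    if n=="side": continue
    d0=np.load("top0.npy")
    for tag,pp,dd in(("before",cv2.imread("pics/top0.png"),d0),("after",p,d)):
        m=bluemask(pp);m[:,520:]=0;m[:140]=0
        k,l,st,ce=cv2.connectedComponentsWithStats(m)
        for i in range(1,k):
            if st[i,4]<80: continue
            v,u=np.nonzero(l==i); P=pts(n,np.c_[u,v],dd[v,u]); q=(P[:,:2]-C)@np.c_[X,Y]; md=np.median(q,0)
            j=int(abs(md[1])>abs(md[0])); o=abs(q[:,j])
            print(tag,st[i,4],ce[i].round(1),"local",md.round(3),"slope rad",np.polyfit(o,P[:,2],1)[0].round(3),"z med/95",np.percentile(P[:,2],[50,95]).round(4))
print(arm.sense()["tcp_pos"],arm.sense()["clock"])
E
```

```text
before 483 [405.7 185.2] local [0.088 0.   ] slope rad 3.851 z med/95 [0.0697 0.0754]
before 809 [363.2 207.8] local [-0.     0.064] slope rad 2.725 z med/95 [0.0714 0.0764]
before 808 [414.9 232.9] local [-0.    -0.063] slope rad 3.173 z med/95 [0.0701 0.0753]
before 524 [372.7 256.7] local [-0.089 -0.   ] slope rad 5.876 z med/95 [0.0708 0.0752]
after 457 [405.3 185.4] local [ 0.089 -0.001] slope rad -0.01 z med/95 [0.0649 0.0676]
after 790 [363.1 208.1] local [0.    0.064] slope rad 4.026 z med/95 [0.065  0.0678]
after 781 [414.5 233. ] local [-0.    -0.063] slope rad 3.577 z med/95 [0.0652 0.0684]
after 509 [372.6 256.4] local [-0.088 -0.001] slope rad 1.83 z med/95 [0.065  0.0679]
[ 0.16503101 -0.37705678  0.23264926] 14.325
```

View pics/top4c.png

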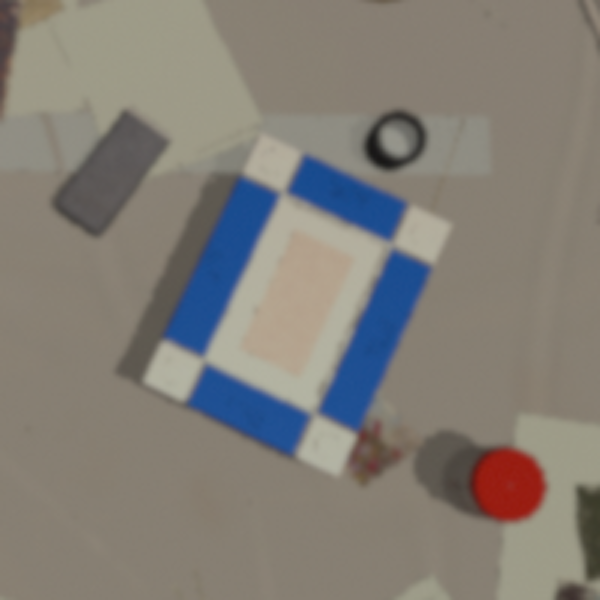

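View pics/side4c.png

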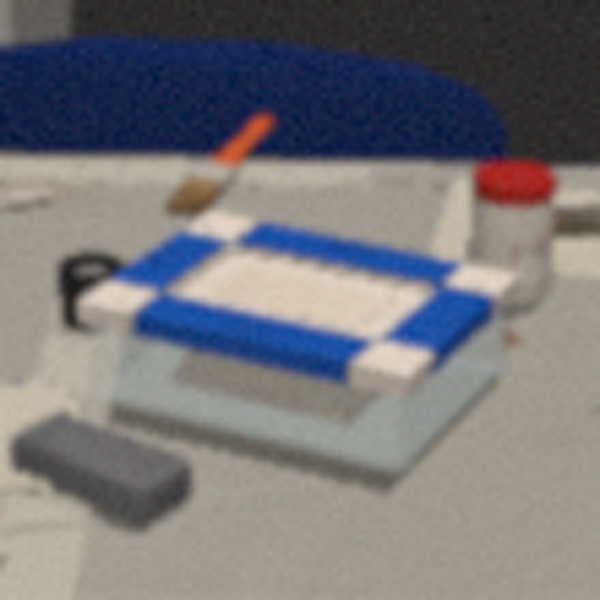

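Both views show all four sections level with the white corners, and nothing has moved. Outliers spoil the slope fit, so I repeat it with a robust filter and compare against the corner height.

```bash
python3 - <<'E'
from h import *
p,d=arm.read_camera("top")
for tag,dd in(("before",np.load("top0.npy")),("after",d)):
    v,u=np.mgrid[120:320,290:490].reshape(2,-1);P=pts("top",np.c_[u,v],dd[v,u]);q=(P[:,:2]-C)@np.c_[X,Y]
    ok=(P[:,2]>.055)&(P[:,2]<.085)
    c=ok&(abs(q[:,0])>.076)&(abs(q[:,0])<.1)&(abs(q[:,1])>.051)&(abs(q[:,1])<.075)
    print(tag,"corners z",np.median(P[c,2]).round(4))
    for nm,j,s,h,w in(("front",0,-1,.071,.038),("back",0,1,.071,.038),("left",1,1,.046,.06),("right",1,-1,.046,.06)):
        o=s*q[:,j]-h; k=ok&(o>.004)&(o<.031)&(abs(q[:,1-j])<w)
        print(nm,"slope",np.polyfit(o[k],P[k,2],1)[0].round(3),"inner/outer z",np.median(P[k&(o<.012),2]).round(4),np.median(P[k&(o>.023),2]).round(4))
E
```

```text
before corners z 0.0652
front slope 0.279 inner/outer z 0.0683 0.0735
back slope 0.334 inner/outer z 0.0668 0.0731
left slope 0.347 inner/outer z 0.0683 0.0747
right slope 0.312 inner/outer z 0.0673 0.0732
after corners z 0.0653
front slope -0.003 inner/outer z 0.065 0.065
back slope 0.02 inner/outer z 0.0649 0.0652
left slope 0.016 inner/outer z 0.0649 0.0651
right slope 0.006 inner/outer z 0.0649 0.0649
```

All four are flush, so I hand in.

```bash
python3 -c "
from workcell import arm
arm.close_job(); print(arm.sense()['clock'])"
```

```text
the job is handed in; nothing more can be done
the job is handed in; nothing more can be done
```

All four blue rim sections are pressed shut. I pressed them with closed fingertips in the order right, left, back, front. Each one went down to a firm stop at about 64 mm, with 12–17 N of upward force at the end. The arm then backed well clear, and I handed the job in at about 14.4 s.

- **Rims:** top-camera depth gave lift slopes of 0.28–0.35 rad before and -0.003 to 0.02 rad after. That is under the 0.06 limit and level with the lid corners (65 mm by depth).
- **Box and neighbours:** the before and after top views show no visible movement of the box, weight, jar or loupe.
- **Failed checks:** my first slope fit gave nonsense values because of depth outliers, so I replaced it with a filtered fit. A top picture taken between presses was blocked by the arm.
- **Final clock:** it could not be read after handing in, so the 14.4 s comes from my last reading plus one camera call.

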